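Release the locked lid stay and close the accessory case

ROBOT

A 6-joint arm with a two-finger parallel gripper is mounted at the origin on a cart in front of the work surface, level with it; the furniture and walls round the work are solid. World frame = base frame: x ahead of the robot, y to its left, z up, the work surface at z = 0. Lengths are in mm, angles in rad, forces in N, time in s.
With the tool pointing down it reaches from about 325 to 900 mm from the base axis. Payload 6.1 kg.
Tool frame: the origin (TCP) lies midway between the tips of the shut fingers; the grasp point (between the pads) lies arm.grip_point_offset behind it (arm.grip_point_offset is the distance from the TCP to the grasp point, in mm); z points along the fingers, y is the direction in which the jaws open and shut (so a half turn about z gives the same grasp; the last joint's range is limited). The gripper opens to 87 mm and grips with 3 to 60 N. Pads are 19 mm wide; open, the fingers measure 117 mm over their backs; the gripper's body (75 mm by 190 mm) begins 51 mm behind the grasp point.
Start: joints at [1.187, 0.22, 1.526, -0, 1.395, -0.126], TCP at [159.345, 604.338, 222.538] pointing down, gripper open.
Joint ranges: [-2.98, 2.98], [-0.91, 2.08], [0.09, 2.57], [-1.24, 4.39], [0.2, 2.65], [-2.68, 2.68]. Speed limits (rad/s): [2.57, 2.57, 3.01, 3.14, 3.14, 3.14].

INTERFACE

Orientations are given as a rotation vector (axis times angle).
In Python, from bench import sensors, imaging, arm gives the robot as it stands.
- The arm moves only by the tool send_rows, never from a script. Its arguments are lists of equal length, an entry for each row: "delta_pos": the shift along the tool's x, y, z in units of 40 mm (1.0 is 40 mm), a list of three; "angular": the turn, a rotation vector about the tool's x, y, z in units of 5 degrees (1.0 is 5 degrees), a list of three; "gripper": the closure in counts, from 0 (fully open) to 255 (shut). In form: {"delta_pos": [[x, y, z], ...], "angular": [[wx, wy, wz], ...], "gripper": [gripper, ...]}. A call has 1 to 8 rows; each row shifts and turns the commanded pose from where the row before left it, along the tool's axes as they then stand; what a row does not reach is not made up. A row lasts 1/10 s, in which the tool goes at most 50 mm and 8.59 degrees, less where a joint would pass 70% of its speed; a pose out of reach is approached as far as the arm can. A call is refused whole if a number of a shift passes 1 or a number of a turn 1, either way. A call with a gripper value outside its range is refused whole. The fingers move at their own pace and stop on an object; "squeeze" is the grip in N (left out, the last holds). Time passes only in rows, so rows that do not move let the fingers close. It gives the time, the measured TCP pose, the force and the opening at its end, in the units of the state.
- sensors.state(): the state, without advancing time (a new reading comes with each control period).
- imaging.read_camera(name): name is "side" or "top"; returns a dict with "color" (420x560x3 uint8, red, green, blue), "vfov" (degrees; the focal length in pixels is half the picture's height over the tangent of half this angle, whatever the lens; pixels are square), "cx", "cy" (the principal point, pixels), "view" (4x4, takes a point from world to camera coordinates). Camera axes: x right, y down, z forward; pixel columns grow to the right and rows downward; lengths in mm; the calibration is good to about 2 mm. A picture is of the moment at which its call begins. There is no depth.
- arm.job_done(): hands the job in, once; it reports no verdict.
The state is a dict: "time_s": time; "joint_pos": joint angles; "joint_vel": joint speeds; "joint_efforts": joint torques, N m; "position": TCP position; "eef_rot": TCP orientation; "force": force on the tool from outside, world axes, zero at the start; "wrist_torque": the same for the moment, N m; "width": finger opening in mm.
Only numpy, scipy, OpenCV 4.12 (cv2) and the standard library are available. Lean on these libraries where they do the work, as an engineer would, in place of code of your own. Each camera call takes 0.05 s, during which the arm holds its last target.

TASK

The lid of the grey accessory case is locked open by the steel stay with the red bar on its right side. Lift the stay off the lid pin, swinging it up and over towards the case's front until it lies on its forward stop, then fold the lid down until it is fully shut. Leave the jar, stopwatch, calculator and bottle where they stand.

Things in the scene. Friction and masses are not known exactly. Their poses are not given: they have to be found in the camera images.
- case: grey open case, 160 deep (x) x 200 wide (y) x 70 mm high, too heavy to move; origin at the centre of its underside on the worktop. Its own -x is the front (roughly towards the robot), +x the back where the lid is hinged, -y the side (right, seen from the robot) that carries the stay
- lid (a joint): angle of the lid (rad): 0 fully shut, grows as it opens, most 1.3. It starts at 1.06 to 1.14, leaning towards the front above the case. Friction (about 0.25 N m) keeps it wherever it is left. While the stay is down the stay's end blocks a steel pin on the lid's right edge and the lid cannot go below about 1.05
- stay (a joint): angle of the stay (rad): 0 down and locked against the lid's pin (it then rises towards the back at 0.73 rad above level), grows as its far end is lifted up and over towards the front; upright at 0.84, beyond which it falls forward by itself from about 1.0; 2.15 on its forward stop, lying forward 15 degrees above level. It moves freely; released before upright it falls back
- stay_bar (a point): a point on the axis of the red bar, 45 mm out from the stay's plane. The bar is 14 mm thick and 66 mm long, sticks out to the right of the case along the case's -y, and turns with the stay 85 mm from the pivot; this point is 155 mm from the case's middle plane, 55 mm outside the lid's edge, and the bar reaches from 35 mm nearer the case to 31 mm further out
- stay_pivot (a point): fixed pivot of the stay on the case's right side: 30 mm in front of the case's middle, 110 mm to its right (-y), 50 mm above the worktop. The stay turns about the case's y axis
- lid_hinge (a point): middle of the lid's hinge line, at the case's back upper edge, 72 mm above the worktop, along the case's y axis
- lid_front (a point): middle of the lid's front edge on its outer (upper) face. The lid is 160 long (hinge to front edge) x 200 wide x 12 mm thick; its inner face passes through the hinge line
- penetrometer: tall fixed instrument behind the case, to keep clear of: a green base plate 220 deep x 210 mm wide, a 580 mm column, and a head with a round dial 250 to 480 mm up; all of it stands more than 0.62 m ahead of the robot (x). Origin under its base
- sample_jar: cream sample jar with white lid, 57 x 57 x 67 mm, bystander; origin under its centre
- stopwatch: dark round stopwatch, 73 x 58 x 14 mm, bystander; origin under its centre
- calculator: grey calculator, 116 x 68 x 13 mm, bystander; origin under its centre
- reagent: black reagent bottle, 56 x 56 x 131 mm, bystander; origin under its centre

How it is judged:
By the outcome, as a careful person would: the job done as asked, in the order asked, and still so for the second after the job is handed in, with the robot touching nothing.
It also fails if it takes over 51 s, if anything falls off the work surface, if the arm or the gripper's body presses on something with over 40 N, if the wrist force passes 120 N, or if a joint passes its speed limit or range.

## Working session

There is one attempt and no reset: what is moved stays moved. The work goes in short steps, Python scripts to look and compute and a tool call to move; the robot and the scene stay as the last step left them, time stands still between calls to the robot, and variables do not carry over. Pictures are saved under pics/ and viewed, and the job is handed in when it is done.

Besides the shell and the picture viewer there is one more tool, called after "Request:" by a JSON object that holds its "method" and its "body", one argument or row to a line. send_rows: Moves the arm, as the interface text tells. Its arguments: {"type":"object","properties":{"delta_pos":{"type":"array"},"angular":{"type":"array"},"gripper":{"type":"array"},"squeeze":{"type":"number"}},"required":["delta_pos","angular","gripper"]}

```bash
ls; mkdir -p pics
python3 - <<'E'
from bench import sensors, imaging, arm
import cv2,numpy as np
print(sensors.state()); print(arm.grip_point_offset)
for n in("side","top"):
    c=imaging.read_camera(n); cv2.imwrite(f"pics/{n}0.png",c["color"][:,:,::-1])
    print(n,c["vfov"],c["cx"],c["cy"],np.round(c["view"],4).tolist(), [k for k in c])
E
```

```text
pics
{'time_s': 0.0, 'joint_pos': array([ 1.18692995e+00,  2.21201028e-01,  1.52763840e+00, -3.63602671e-05,
        1.39468965e+00, -1.26086649e-01]), 'joint_vel': array([-0.00105592,  0.00258612, -0.00017968,  0.00069832,  0.00136577,
        0.00095006]), 'joint_efforts': array([-1.28704898e-03, -4.94610322e+01, -3.87367880e+01,  6.97027612e-02,
        5.74625109e-02, -1.57286972e-04]), 'position': array([159.10348708, 603.75768454, 221.43836029]), 'eef_rot': array([-4.03730776e-01, -3.11508365e+00,  2.95714498e-03]), 'force': array([ 0.21669755,  0.11848006, -0.67366589]), 'wrist_torque': array([-0.01384763,  0.02483866, -0.02700442]), 'width': 87.39401100593363}
18.700000000000003
side 54.76690248891879 282.8559715122034 209.05123011826413 [[0.9974, 0.0712, 0.0142, -589.622], [0.0661, -0.8082, -0.5852, 15.4197], [-0.0302, 0.5846, -0.8108, 1274.4429], [0.0, 0.0, 0.0, 1.0]] ['color', 'vfov', 'cx', 'cy', 'view']
top 57.744974513869884 279.92377807741184 209.23789090633298 [[0.0257, -0.9997, -0.0045, -11.6769], [-0.9934, -0.025, -0.1117, 576.6893], [0.1116, 0.0073, -0.9937, 1228.5025], [0.0, 0.0, 0.0, 1.0]] ['color', 'vfov', 'cx', 'cy', 'view']
```

View pics/side0.png

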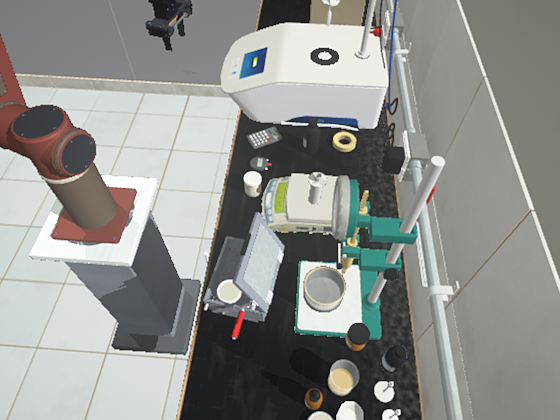

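View pics/top0.png

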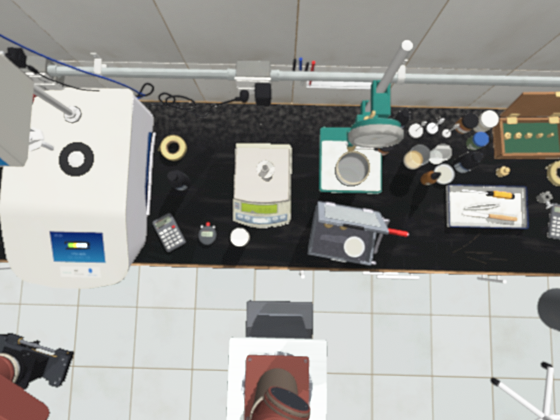

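Run:
```python
import cv2
a=cv2.imread("pics/side0.png")[200:350,190:390]; cv2.imwrite("pics/sidez.png",cv2.resize(a,None,fx=4,fy=4,interpolation=cv2.INTER_CUBIC))
a=cv2.imread("pics/top0.png")[190:280,290:420]; cv2.imwrite("pics/topz.png",cv2.resize(a,None,fx=6,fy=6,interpolation=cv2.INTER_CUBIC))
```

```text
(no output)
```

View pics/sidez.png

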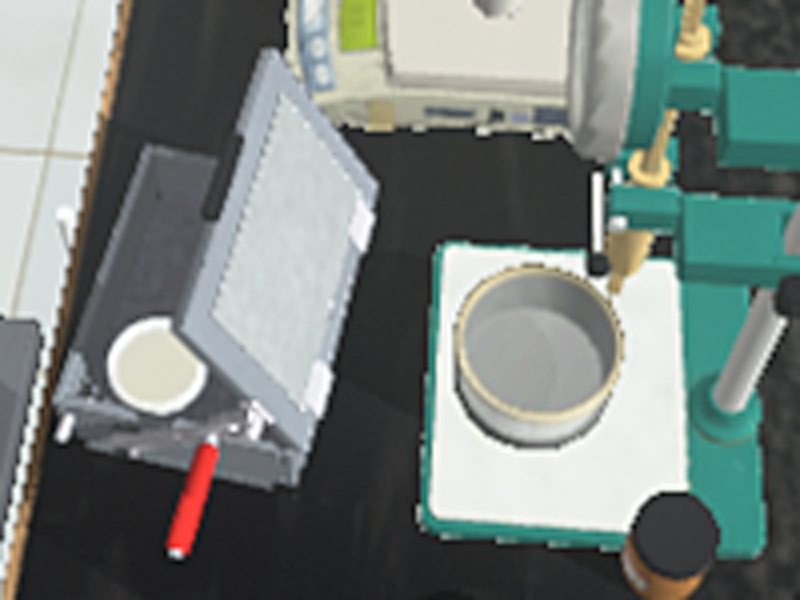

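View pics/topz.png

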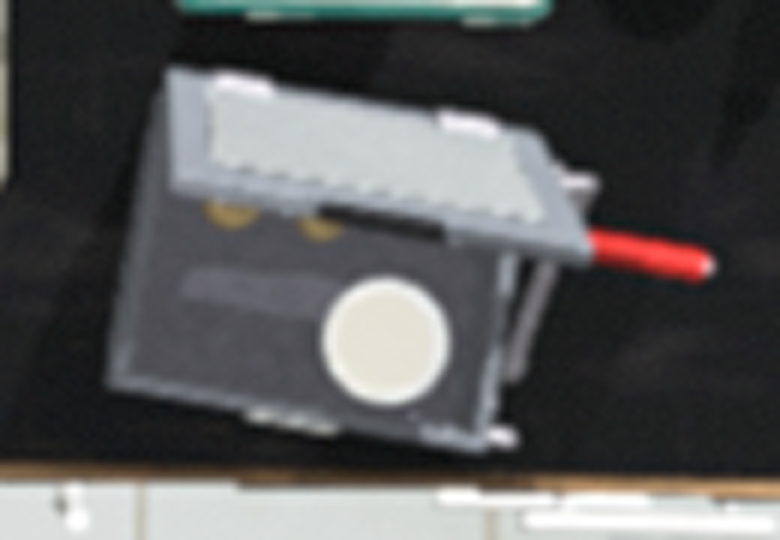

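```bash
cat > h.py <<'E'
import numpy as np,cv2
from bench import imaging,sensors
def cam(n):
    c=imaging.read_camera(n); return mk(c)
def mk(c):
    f=210/np.tan(np.radians(c["vfov"])/2); V=np.array(c["view"]); return dict(f=f,cx=c["cx"],cy=c["cy"],V=V,im=c["color"])
def ray(c,uv):
    d=np.array([(uv[0]-c["cx"])/c["f"],(uv[1]-c["cy"])/c["f"],1.]); R=c["V"][:3,:3]; return -R.T@c["V"][:3,3], R.T@d/np.linalg.norm(d)
def proj(c,p):
    q=c["V"][:3,:3]@np.array(p)+c["V"][:3,3]; return np.array([c["cx"]+c["f"]*q[0]/q[2],c["cy"]+c["f"]*q[1]/q[2]])
def onz(c,uv,z):
    o,d=ray(c,uv); return o+d*(z-o[2])/d[2]
def tri(c1,u1,c2,u2):
    o1,d1=ray(c1,u1);o2,d2=ray(c2,u2)
    A=np.stack([d1,-d2],1); s=np.linalg.lstsq(A,o2-o1,rcond=None)[0]
    a=o1+s[0]*d1;b=o2+s[1]*d2; return (a+b)/2,np.linalg.norm(a-b)
def red(c,box):
    im=c["im"].astype(int); m=(im[:,:,0]>130)&(im[:,:,1]<80)&(im[:,:,2]<80)
    k=np.zeros_like(m);x0,x1,y0,y1=box;k[y0:y1,x0:x1]=1; m&=k
    ys,xs=np.nonzero(m); P=np.stack([xs,ys],1).astype(float); mu=P.mean(0); d=np.linalg.svd(P-mu)[2][0] if len(P)<3 else np.linalg.eigh(np.cov((P-mu).T))[1][:,1]
    t=(P-mu)@d; return len(P),mu+d*(t.min()-.5),mu+d*(t.max()+.5)
E
python3 - <<'E'
from h import *
S=cam("side");T=cam("top")
rs=red(S,(200,280,290,350)); rt=red(T,(370,420,215,250)); print(rs,rt)
es=sorted(rs[1:],key=lambda p:-p[1]); et=sorted(rt[1:],key=lambda p:-p[0])
p,r=tri(S,es[0],T,et[0]); q,r2=tri(S,es[1],T,et[1])
print("outer",p,r,"inner",q,r2)
sz=lambda x,y:(190+x/4-.375,200+y/4-.375)
tz=lambda x,y:(290+x/6-.4,190+y/6-.4)
for nm,a,b in [("lid frontR outer",sz(178,328),tz(592,258)),("lid frontL",sz(272,50),tz(172,188)),("lid back R",sz(300,455),tz(540,130)),("lid back L",sz(377,185),tz(172,70)),("case FL top",sz(148,148),tz(108,383)),("case FR top",sz(62,395),tz(485,448))]:
    print(nm,*tri(S,a,T,b))
print("FL",onz(S,sz(148,148),70),onz(T,tz(108,383),70)); print("FR",onz(T,tz(485,448),70),onz(S,sz(62,395),70))
print("jar",onz(T,(239.5,237),67),"watch",onz(T,(207,234),10),"calc",onz(T,(169,232),10), "greenbase FR",onz(T,(320,192),5),onz(T,(382,194),5))
E
```

```text
(151, array([242.08060706, 310.50214858]), array([233.85955974, 337.87930709])) (77, array([407.03469022, 234.0296847 ]), array([387.1697249 , 229.34114281]))
outer [ 502.23885978 -390.25456944  110.28623222] 2.275628400157199 inner [ 514.14383995 -326.65443923  120.31382944] 1.6055338066697862
lid frontR outer [ 499.13110533 -301.38174504  222.24195173] 3.173192511494128
lid frontL [ 528.78256207 -106.08367012  218.42664359] 6.573484118539476
lid back R [ 569.85583468 -314.18683775   83.08130637] 5.630764145987885
lid back L [ 600.4328886  -118.45713425   83.75798158] 1.7030385460050628
case FL top [434.71388307 -88.79357585  63.23139016] 1.703142495360817
case FR top [ 408.34131412 -284.99330983   75.82343414] 6.586380472155574
FL [436.8391435  -92.70000289  70.        ] [433.9067195  -88.56684285  70.        ]
FR [ 405.04255108 -287.34926029   70.        ] [ 410.27051085 -281.7497895    70.        ]
jar [480.44600556 129.52636702  67.        ] watch [489.7600984 245.0778008  10.       ] calc [493.20280809 372.81152554  10.        ] greenbase FR [ 642.22129078 -131.43621057    5.        ] [ 640.60909352 -341.77967836    5.        ]
```

```bash
cat >> h.py <<'E'
from scipy.spatial.transform import Rotation as Ro, Slerp
C=np.array([497.,-201,0]);PSI=-0.151
CX=np.array([np.cos(PSI),np.sin(PSI),0]);CY=np.array([-np.sin(PSI),np.cos(PSI),0])
def case(x,y,z): return C+x*CX+y*CY+np.array([0,0,z])
def Rdown(yaw): # tool down with tool y at given yaw
    y=np.array([np.cos(yaw),np.sin(yaw),0]);z=np.array([0,0,-1.]);return Ro.from_matrix(np.stack([np.cross(y,z),y,z],1))
def plan(wps,g,sp=40.,da=5.,start=None):
    """wps: list of (pos,Rot)"""
    s=sensors.state(); p,R=(s["position"],Ro.from_rotvec(s["eef_rot"])) if start is None else start
    D=[];A=[]
    for q,Q in wps:
        q=np.array(q,float); n=int(max(np.ceil(np.linalg.norm(q-p)/sp-1e-6),np.ceil(np.degrees((R.inv()*Q).magnitude())/da-.02),1))
        sl=Slerp([0,1],Ro.concatenate([R,Q])); p0=p; cp=p; cR=R
        for i in range(1,n+1):
            d=cR.inv().apply(p0+(q-p0)*i/n-cp)/40; d=np.round(d,2)
            a=np.round(np.degrees((cR.inv()*sl(i/n)).as_rotvec())/5,2)
            D.append(d.tolist());A.append(a.tolist()); cp=cp+cR.apply(d*40); cR=cR*Ro.from_rotvec(np.radians(a*5))
        p,R=cp,cR
    print(len(D),"rows; end",np.round(p,1))
    for i in range(0,len(D),8):
        n=len(D[i:i+8]); print('{"delta_pos":',D[i:i+8],', "angular":',A[i:i+8],', "gripper":',[g]*n,'}')
E
python3 - <<'E'
from h import *
print(case(33.3,-165,88))
Rf=Rdown(PSI); s=sensors.state();R0=Ro.from_rotvec(s["eef_rot"])
sl=Slerp([0,1],Ro.concatenate([R0,Rf]))
plan([((195,400,290),sl(.32)),((400,100,300),sl(.7)),(case(28,-167,290),Rf)],0)
E
```

```text
[ 505.10065741 -369.13170239   88.        ]
29 rows; end [ 499.6 -370.3  290.2]
{"delta_pos": [[-0.36, -0.78, -0.28], [-0.42, -0.76, -0.29], [-0.48, -0.72, -0.28], [-0.53, -0.68, -0.28], [-0.59, -0.63, -0.29], [-0.63, -0.59, -0.28], [-0.88, -0.22, -0.02], [-0.89, -0.17, -0.03]] , "angular": [[-0.0, 0.0, 0.89], [-0.0, 0.0, 0.9], [-0.0, 0.0, 0.89], [-0.0, 0.0, 0.9], [-0.0, 0.0, 0.89], [-0.0, 0.0, 0.9], [-0.0, 0.0, 0.64], [-0.0, 0.0, 0.63]] , "gripper": [0, 0, 0, 0, 0, 0, 0, 0] }
{"delta_pos": [[-0.9, -0.12, -0.02], [-0.91, -0.07, -0.03], [-0.91, -0.02, -0.02], [-0.91, 0.03, -0.03], [-0.9, 0.08, -0.02], [-0.9, 0.13, -0.03], [-0.89, 0.18, -0.02], [-0.88, 0.23, -0.03]] , "angular": [[-0.0, 0.0, 0.64], [-0.0, 0.0, 0.64], [-0.0, 0.0, 0.64], [-0.0, 0.01, 0.63], [-0.0, -0.0, 0.64], [-0.01, -0.0, 0.64], [0.0, -0.0, 0.64], [0.0, -0.0, 0.63]] , "gripper": [0, 0, 0, 0, 0, 0, 0, 0] }
{"delta_pos": [[-0.92, -0.07, 0.02], [-0.92, -0.05, 0.02], [-0.93, -0.01, 0.02], [-0.92, 0.02, 0.02], [-0.93, 0.05, 0.02], [-0.92, 0.09, 0.02], [-0.91, 0.11, 0.02], [-0.92, 0.14, 0.02]] , "angular": [[-0.0, 0.0, 0.39], [-0.0, 0.0, 0.38], [-0.0, 0.0, 0.39], [-0.0, 0.0, 0.39], [-0.0, 0.0, 0.39], [-0.0, 0.0, 0.38], [-0.0, 0.0, 0.39], [-0.0, 0.0, 0.39]] , "gripper": [0, 0, 0, 0, 0, 0, 0, 0] }
{"delta_pos": [[-0.9, 0.18, 0.02], [-0.91, 0.2, 0.02], [-0.89, 0.24, 0.02], [-0.88, 0.26, 0.02], [-0.88, 0.3, 0.01]] , "angular": [[-0.0, 0.0, 0.39], [-0.0, 0.0, 0.38], [-0.0, 0.0, 0.39], [-0.0, 0.0, 0.39], [-0.0, 0.0, 0.39]] , "gripper": [0, 0, 0, 0, 0] }
```

Request:
{"method": "send_rows", "body": {
  "delta_pos": [
    [-0.36, -0.78, -0.28],
    [-0.42, -0.76, -0.29],
    [-0.48, -0.72, -0.28],
    [-0.53, -0.68, -0.28],
    [-0.59, -0.63, -0.29],
    [-0.63, -0.59, -0.28],
    [-0.88, -0.22, -0.02],
    [-0.89, -0.17, -0.03]
  ],
  "angular": [
    [0, 0, 0.89],
    [0, 0, 0.9],
    [0, 0, 0.89],
    [0, 0, 0.9],
    [0, 0, 0.89],
    [0, 0, 0.9],
    [0, 0, 0.64],
    [0, 0, 0.63]
  ],
  "gripper": [0, 0, 0, 0, 0, 0, 0, 0]
}}

```text
time_s: 1.0
position: [236.3, 339.3, 293.1]
eef_rot: [1.278, 2.869, 0.002]
force: [0.8, 0.7, 0.7]
width: 86.7
```

Request:
{"method": "send_rows", "body": {
  "delta_pos": [
    [-0.9, -0.12, -0.02],
    [-0.91, -0.07, -0.03],
    [-0.91, -0.02, -0.02],
    [-0.91, 0.03, -0.03],
    [-0.9, 0.08, -0.02],
    [-0.9, 0.13, -0.03],
    [-0.89, 0.18, -0.02],
    [-0.88, 0.23, -0.03]
  ],
  "angular": [
    [0, 0, 0.64],
    [0, 0, 0.64],
    [0, 0, 0.64],
    [0, 0, 0.63],
    [0, 0, 0.64],
    [0, 0, 0.64],
    [0, 0, 0.64],
    [0, 0, 0.63]
  ],
  "gripper": [0, 0, 0, 0, 0, 0, 0, 0]
}}

```text
time_s: 1.8
position: [400.7, 98.8, 300.6]
eef_rot: [1.882, 2.515, 0.001]
force: [1.5, 0.4, -0.6]
width: 87.0
```

Request:
{"method": "send_rows", "body": {
  "delta_pos": [
    [-0.92, -0.07, 0.02],
    [-0.92, -0.05, 0.02],
    [-0.93, -0.01, 0.02],
    [-0.92, 0.02, 0.02],
    [-0.93, 0.05, 0.02],
    [-0.92, 0.09, 0.02],
    [-0.91, 0.11, 0.02],
    [-0.92, 0.14, 0.02]
  ],
  "angular": [
    [0, 0, 0.39],
    [0, 0, 0.38],
    [0, 0, 0.39],
    [0, 0, 0.39],
    [0, 0, 0.39],
    [0, 0, 0.38],
    [0, 0, 0.39],
    [0, 0, 0.39]
  ],
  "gripper": [0, 0, 0, 0, 0, 0, 0, 0]
}}

```text
time_s: 2.6
position: [461.3, -190.8, 294.1]
eef_rot: [-2.203, -2.239, -0.0]
force: [0.6, 0.7, 0.1]
width: 87.3
```

Request:
{"method": "send_rows", "body": {
  "delta_pos": [
    [-0.9, 0.18, 0.02],
    [-0.91, 0.2, 0.02],
    [-0.89, 0.24, 0.02],
    [-0.88, 0.26, 0.02],
    [-0.88, 0.3, 0.01]
  ],
  "angular": [
    [0, 0, 0.39],
    [0, 0, 0.38],
    [0, 0, 0.39],
    [0, 0, 0.39],
    [0, 0, 0.39]
  ],
  "gripper": [0, 0, 0, 0, 0]
}}

```text
time_s: 3.1
position: [499.7, -371.4, 290.1]
eef_rot: [-2.384, -2.045, -0.0]
force: [0.4, -0.1, 0.7]
width: 87.1
```

Run:
```python
from h import *
S=cam("side");T=cam("top"); print(sensors.state()["joint_pos"].round(2))
a=S["im"][130:380,150:430,::-1];b=T["im"][100:350,250:470,::-1]
cv2.imwrite("pics/a1.png",cv2.resize(a,None,fx=2.4,fy=2.4,interpolation=cv2.INTER_CUBIC));cv2.imwrite("pics/a2.png",cv2.resize(b,None,fx=2.4,fy=2.4,interpolation=cv2.INTER_CUBIC))
Rf=Rdown(PSI)
plan([(case(30,-167,200),Rf),(case(33.3,-167,88),Rf)],0,sp=38)
```

```text
[-0.77  0.18  1.45 -0.    1.51 -0.61]
6 rows; end [ 504.7 -371.1   88. ]
{"delta_pos": [[0.03, 0.02, 0.74], [0.03, 0.01, 0.74], [0.03, 0.02, 0.74], [-0.0, 0.03, 0.93], [-0.0, 0.02, 0.94], [-0.0, 0.03, 0.93]] , "angular": [[-0.01, 0.0, -0.02], [-0.0, 0.0, -0.02], [-0.01, 0.0, -0.01], [0.0, 0.0, -0.0], [0.0, 0.0, -0.0], [0.0, 0.0, -0.0]] , "gripper": [0, 0, 0, 0, 0, 0] }
```

View pics/a1.png

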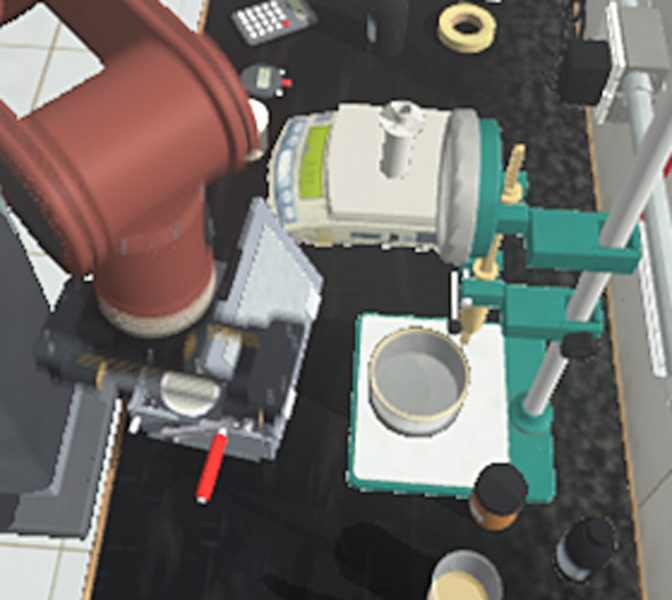

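View pics/a2.png

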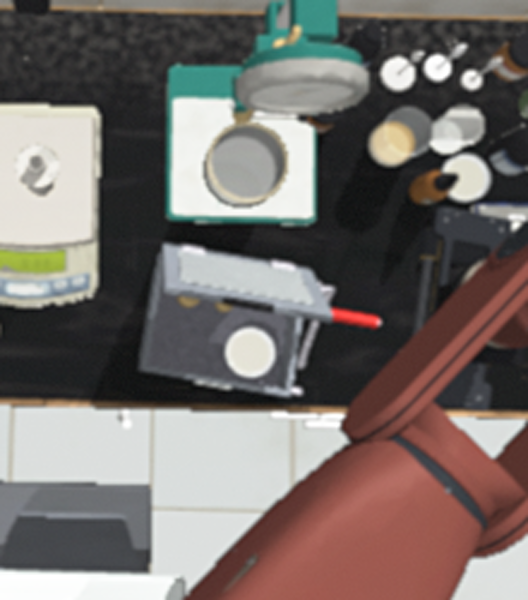

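Run:
```python
from h import *
S=cam("side");T=cam("top"); p=sensors.state()["position"]
for nm,c,o,in (("side",S,(150,130)),("top",T,(250,100))):
    for k in(-1,0,1):
        q=p+CX*k*50; print(nm,k,(proj(c,q)-o)*2.4)
```

```text
side -1 [124.41330321 391.5404994 ]
side 0 [181.70662625 404.26176425]
side 1 [239.84117622 417.169813  ]
top -1 [405.85164269 360.68812525]
top 0 [412.09998024 315.15392843]
top 1 [418.28003936 270.11730455]
```

Request:
{"method": "send_rows", "body": {
  "delta_pos": [
    [0.03, 0.02, 0.74],
    [0.03, 0.01, 0.74],
    [0.03, 0.02, 0.74],
    [0, 0.03, 0.93],
    [0, 0.02, 0.94],
    [0, 0.03, 0.93],
    [0, 0, 0]
  ],
  "angular": [
    [-0.01, 0, -0.02],
    [0, 0, -0.02],
    [-0.01, 0, -0.01],
    [0, 0, 0],
    [0, 0, 0],
    [0, 0, 0],
    [0, 0, 0]
  ],
  "gripper": [0, 0, 0, 0, 0, 0, 0]
}}

```text
time_s: 4.0
position: [502.3, -362.6, 84.0]
eef_rot: [-2.369, -2.048, -0.0]
force: [-1.4, 0.9, -1.0]
width: 86.8
```

Run:
```python
from h import *
S=cam("side");T=cam("top")
a=S["im"][200:380,170:390,::-1];b=T["im"][150:330,290:470,::-1]
cv2.imwrite("pics/b1.png",cv2.resize(a,None,fx=3.3,fy=3.3,interpolation=cv2.INTER_CUBIC));cv2.imwrite("pics/b2.png",cv2.resize(b,None,fx=3.3,fy=3.3,interpolation=cv2.INTER_CUBIC))
```

```text
(no output)
```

View pics/b1.png

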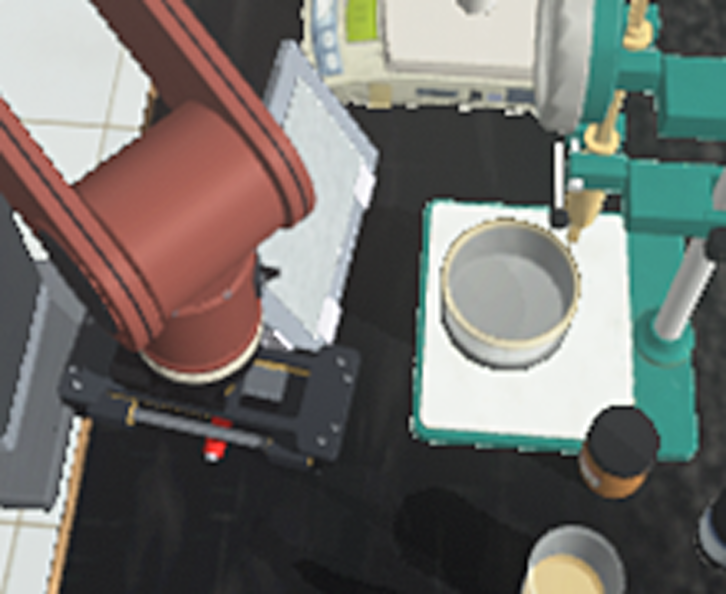

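View pics/b2.png

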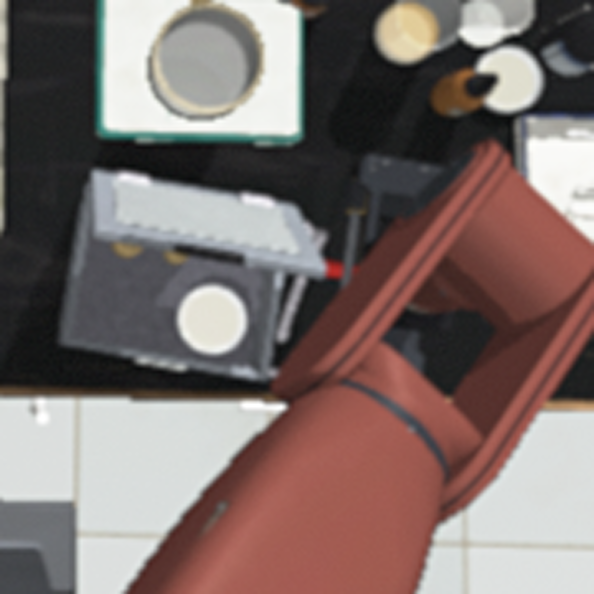

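Request:
{"method": "send_rows", "body": {
  "delta_pos": [
    [-0.1, 0.09, -0.1],
    [0, 0, 0]
  ],
  "angular": [
    [0, 0, 0],
    [0, 0, 0]
  ],
  "gripper": [0, 0]
}}

```text
time_s: 4.3
position: [510.8, -373.9, 98.0]
eef_rot: [2.372, 2.047, 0.003]
force: [-0.2, -0.4, 0.2]
width: 87.0
```

Request:
{"method": "send_rows", "body": {
  "delta_pos": [
    [0, 0, 0],
    [0, 0, 0],
    [0, 0, 0],
    [0, 0, 0],
    [0, 0, 0],
    [0, 0, 0],
    [0, 0, 0],
    [0, 0, 0]
  ],
  "angular": [
    [0, 0, 0],
    [0, 0, 0],
    [0, 0, 0],
    [0, 0, 0],
    [0, 0, 0],
    [0, 0, 0],
    [0, 0, 0],
    [0, 0, 0]
  ],
  "gripper": [255, 255, 255, 255, 255, 255, 255, 255],
  "squeeze": 10
}}

```text
time_s: 5.1
position: [508.6, -371.7, 93.7]
eef_rot: [2.378, 2.052, 0.002]
force: [0.1, 0.1, 0.5]
width: 31.2
```

Request:
{"method": "send_rows", "body": {
  "delta_pos": [
    [0, 0, 0],
    [0, 0, 0],
    [0, 0, 0],
    [0, 0, 0],
    [0, 0, 0]
  ],
  "angular": [
    [0, 0, 0],
    [0, 0, 0],
    [0, 0, 0],
    [0, 0, 0],
    [0, 0, 0]
  ],
  "gripper": [255, 255, 255, 255, 255]
}}

```text
time_s: 5.6
position: [503.5, -370.9, 93.2]
eef_rot: [-2.372, -2.047, 0.007]
force: [-18.7, 3.0, 10.9]
width: 13.8
```

Run:
```python
from h import *
s=sensors.state(); p=s["position"]; print(p,s["force"],s["width"],"case",(p-C)@CX,(p-C)@CY)
```

```text
[ 503.5203135  -370.91809155   93.19793569] [-18.69541729   3.03473407  10.85718738] 13.782277027598296 case 32.006359443086424 -167.00378821948203
```

Run:
```python
import numpy as np
a=np.linspace(0,2.15,17)+.73
P=np.stack([-30+85*np.cos(a),50+85*np.sin(a)-14],1)
print(P.round(1).tolist())
cur=np.array([37,93.]);out=[]
for q in P[1:]:
    d=np.round((q-cur)/40,2);out.append([0,d[0],-d[1]]);cur=cur+d*40
print(out[:8]);print(out[8:])
```

```text
[[33.3, 92.7], [25.2, 100.7], [16.0, 107.5], [6.0, 113.0], [-4.6, 117.1], [-15.7, 119.8], [-27.1, 120.9], [-38.5, 120.6], [-49.7, 118.7], [-60.6, 115.3], [-71.0, 110.5], [-80.6, 104.3], [-89.3, 96.9], [-96.9, 88.4], [-103.3, 79.0], [-108.4, 68.8], [-112.1, 58.0]]
[[0, np.float64(-0.3), np.float64(-0.19)], [0, np.float64(-0.22), np.float64(-0.17)], [0, np.float64(-0.25), np.float64(-0.14)], [0, np.float64(-0.27), np.float64(-0.1)], [0, np.float64(-0.28), np.float64(-0.07)], [0, np.float64(-0.28), np.float64(-0.03)], [0, np.float64(-0.29), np.float64(0.01)], [0, np.float64(-0.28), np.float64(0.05)]]
[[0, np.float64(-0.27), np.float64(0.08)], [0, np.float64(-0.26), np.float64(0.12)], [0, np.float64(-0.24), np.float64(0.16)], [0, np.float64(-0.22), np.float64(0.18)], [0, np.float64(-0.19), np.float64(0.21)], [0, np.float64(-0.16), np.float64(0.24)], [0, np.float64(-0.13), np.float64(0.26)], [0, np.float64(-0.09), np.float64(0.27)]]
```

Request:
{"method": "send_rows", "body": {
  "delta_pos": [
    [0, -0.3, -0.19],
    [0, -0.22, -0.17],
    [0, -0.25, -0.14],
    [0, -0.27, -0.1]
  ],
  "angular": [
    [0, 0, 0],
    [0, 0, 0],
    [0, 0, 0],
    [0, 0, 0]
  ],
  "gripper": [255, 255, 255, 255]
}}

```text
time_s: 6.0
position: [468.2, -365.8, 119.3]
eef_rot: [2.375, 2.05, 0.004]
force: [3.5, 1.2, 3.7]
width: 13.7
```

Request:
{"method": "send_rows", "body": {
  "delta_pos": [
    [0, 0, 0]
  ],
  "angular": [
    [0, 0, 0]
  ],
  "gripper": [255]
}}

```text
time_s: 6.1
position: [467.3, -365.7, 119.5]
eef_rot: [2.376, 2.05, 0.003]
force: [2.5, 2.8, 5.0]
width: 13.6
```

```bash
cat > look.py <<'E'
import sys
from h import *
n=sys.argv[1]
S=cam("side");T=cam("top")
a=S["im"][200:380,170:350,::-1];b=T["im"][150:330,290:470,::-1]
cv2.imwrite(f"pics/{n}.png",cv2.resize(np.hstack([a,b]),None,fx=2.2,fy=2.2,interpolation=cv2.INTER_CUBIC))
s=sensors.state(); p=s["position"]; print(s["time_s"],p.round(1),s["force"].round(1),s["width"],"case",(p-C)@CX,(p-C)@CY,p[2])
for c,box in((S,(190,290,270,380)),(T,(350,430,200,280))):
    try: print(red(c,box))
    except Exception as e: print(e)
E
python3 look.py c1
```

```text
6.2 [ 467.8 -365.8  119.3] [3.6 2.9 7.2] 13.354900822381092 case -4.062923063507661 -167.30655701827936 119.30865396425928
(155, array([205.0576531 , 271.78111317]), array([215.25225371, 302.44567828]))
(85, array([397.7541796 , 233.59832349]), array([402.31635655, 279.57029958]))
```

View pics/c1.png

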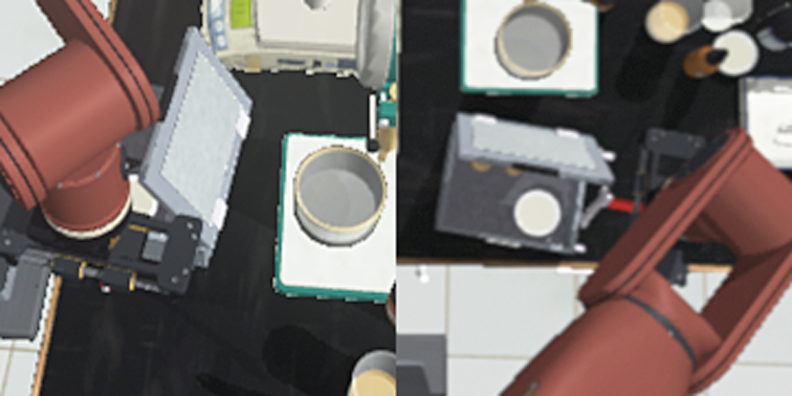

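Request:
{"method": "send_rows", "body": {
  "delta_pos": [
    [0, -0.28, -0.07],
    [0, -0.28, -0.03],
    [0, -0.29, 0.01],
    [0, -0.28, 0.05],
    [0, -0.27, 0.08],
    [0, -0.26, 0.12],
    [0, -0.24, 0.16],
    [0, -0.22, 0.18]
  ],
  "angular": [
    [0, 0, 0],
    [0, 0, 0],
    [0, 0, 0],
    [0, 0, 0],
    [0, 0, 0],
    [0, 0, 0],
    [0, 0, 0],
    [0, 0, 0]
  ],
  "gripper": [255, 255, 255, 255, 255, 255, 255, 255]
}}

```text
time_s: 7.0
position: [382.4, -352.9, 96.6]
eef_rot: [2.378, 2.052, 0.002]
force: [1.1, 1.9, 0.6]
width: 13.3
```

Request:
{"method": "send_rows", "body": {
  "delta_pos": [
    [0, -0.19, 0.21],
    [0, -0.16, 0.24],
    [0, -0.13, 0.26],
    [0, -0.07, 0.22],
    [0, 0, 0]
  ],
  "angular": [
    [0, 0, 0],
    [0, 0, 0],
    [0, 0, 0],
    [0, 0, 0],
    [0, 0, 0]
  ],
  "gripper": [255, 255, 255, 255, 255]
}}

```text
time_s: 7.5
position: [360.4, -349.6, 58.5]
eef_rot: [-2.378, -2.051, -0.0]
force: [-4.1, 0.3, 0.9]
width: 13.5
```

```bash
python3 look.py c2
```

```text
7.6 [ 360.8 -349.7   59.6] [-5.  -0.1 -0.2] 13.847058847738822 case -112.27650032957322 -167.45711944329554 59.59948981795913
zero-size array to reduction operation minimum which has no identity
(32, array([430.39624747, 267.26986958]), array([376.97667065, 278.34953029]))h.py:20: RuntimeWarning: Mean of empty slice.
  ys,xs=np.nonzero(m); P=np.stack([xs,ys],1).astype(float); mu=P.mean(0); d=np.linalg.svd(P-mu)[2][0] if len(P)<3 else np.linalg.eigh(np.cov((P-mu).T))[1][:,1]
  ret = um.true_divide(
```

View pics/c2.png

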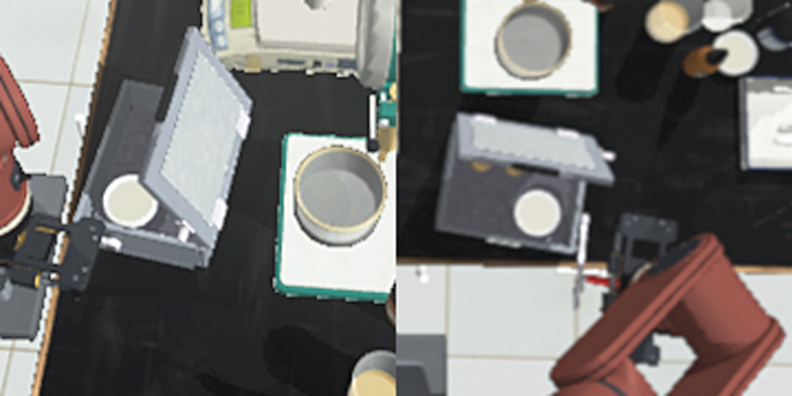

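Request:
{"method": "send_rows", "body": {
  "delta_pos": [
    [0, 0, 0],
    [0, 0, 0],
    [0, 0, 0],
    [0, 0, 0],
    [0, 0, 0],
    [0, 0, 0]
  ],
  "angular": [
    [0, 0, 0],
    [0, 0, 0],
    [0, 0, 0],
    [0, 0, 0],
    [0, 0, 0],
    [0, 0, 0]
  ],
  "gripper": [80, 80, 80, 80, 80, 80]
}}

```text
time_s: 8.2
position: [362.0, -350.1, 60.5]
eef_rot: [2.377, 2.051, 0.002]
force: [-0.2, -0.5, 0.2]
width: 53.6
```

Run:
```python
from h import *
s=sensors.state();print(s["position"],s["width"],s["force"],s["joint_pos"].round(2))
R=Ro.from_rotvec(s["eef_rot"])
Rt=Ro.from_rotvec(CY*np.radians(-15))*Rdown(PSI-np.pi/2)
sl=Slerp([0,1],Ro.concatenate([R,Rt]))
p=s["position"]
plan([(p+[0,0,100],R),(case(-112,-150,300),sl(.3)),(case(58,-10,300),Rt)],255,sp=38)
```

```text
[ 362.02717873 -350.1023166    60.47463338] 53.5564210860034 [-0.2453301  -0.49530069  0.21622444] [-0.93  0.11  1.97  0.    1.05 -0.78]
22 rows; end [ 552.9 -219.5  299.9]
{"delta_pos": [[-0.0, 0.0, -0.83], [-0.0, 0.0, -0.84], [-0.0, 0.01, -0.83], [0.07, -0.0, -0.58], [0.08, -0.01, -0.58], [0.09, -0.0, -0.58], [0.09, -0.01, -0.58], [0.09, -0.0, -0.58]] , "angular": [[0.0, 0.0, 0.0], [0.0, 0.0, 0.0], [0.0, 0.0, 0.0], [-0.12, 0.12, 0.9], [-0.11, 0.11, 0.89], [-0.12, 0.12, 0.9], [-0.12, 0.12, 0.9], [-0.12, 0.11, 0.89]] , "gripper": [255, 255, 255, 255, 255, 255, 255, 255] }
{"delta_pos": [[0.11, -0.01, -0.58], [0.39, 0.17, 0.04], [0.39, 0.14, 0.04], [0.41, 0.1, 0.05], [0.42, 0.07, 0.05], [0.41, 0.03, 0.06], [0.42, -0.01, 0.07], [0.42, -0.04, 0.06]] , "angular": [[-0.11, 0.12, 0.9], [-0.13, 0.13, 0.97], [-0.12, 0.12, 0.96], [-0.13, 0.13, 0.97], [-0.12, 0.12, 0.96], [-0.13, 0.13, 0.97], [-0.13, 0.12, 0.97], [-0.12, 0.13, 0.96]] , "gripper": [255, 255, 255, 255, 255, 255, 255, 255] }
{"delta_pos": [[0.41, -0.07, 0.08], [0.4, -0.11, 0.07], [0.39, -0.15, 0.08], [0.37, -0.18, 0.08], [0.36, -0.21, 0.08], [0.34, -0.24, 0.09]] , "angular": [[-0.13, 0.13, 0.97], [-0.13, 0.12, 0.96], [-0.12, 0.13, 0.97], [-0.13, 0.12, 0.96], [-0.12, 0.13, 0.97], [-0.13, 0.12, 0.97]] , "gripper": [255, 255, 255, 255, 255, 255] }
```

Request:
{"method": "send_rows", "body": {
  "delta_pos": [
    [0, 0, -0.83],
    [0, 0, -0.84],
    [0, 0.01, -0.83],
    [0.07, 0, -0.58],
    [0.08, -0.01, -0.58],
    [0.09, 0, -0.58],
    [0.09, -0.01, -0.58],
    [0.09, 0, -0.58]
  ],
  "angular": [
    [0, 0, 0],
    [0, 0, 0],
    [0, 0, 0],
    [-0.12, 0.12, 0.9],
    [-0.11, 0.11, 0.89],
    [-0.12, 0.12, 0.9],
    [-0.12, 0.12, 0.9],
    [-0.12, 0.11, 0.89]
  ],
  "gripper": [80, 80, 80, 255, 255, 255, 255, 255]
}}

```text
time_s: 9.0
position: [363.3, -335.3, 277.6]
eef_rot: [2.726, 1.542, 0.115]
force: [0.4, -0.4, 0.8]
width: 27.5
```

Request:
{"method": "send_rows", "body": {
  "delta_pos": [
    [0.11, -0.01, -0.58],
    [0.39, 0.17, 0.04],
    [0.39, 0.14, 0.04],
    [0.41, 0.1, 0.05],
    [0.42, 0.07, 0.05],
    [0.41, 0.03, 0.06],
    [0.42, -0.01, 0.07],
    [0.42, -0.04, 0.06]
  ],
  "angular": [
    [-0.11, 0.12, 0.9],
    [-0.13, 0.13, 0.97],
    [-0.12, 0.12, 0.96],
    [-0.13, 0.13, 0.97],
    [-0.12, 0.12, 0.96],
    [-0.13, 0.13, 0.97],
    [-0.13, 0.12, 0.97],
    [-0.12, 0.13, 0.96]
  ],
  "gripper": [255, 255, 255, 255, 255, 255, 255, 255]
}}

```text
time_s: 9.8
position: [466.0, -271.0, 299.9]
eef_rot: [3.064, 0.554, 0.293]
force: [0.5, -0.9, 0.4]
width: 0.4
```

```bash
python3 look.py d1
```

```text
9.9 [ 466.3 -270.3  300. ] [-0.6 -0.3  0.8] 0.2588430778940178 case -19.89885020818035 -73.1522815003383 300.0385626434402
zero-size array to reduction operation minimum which has no identity
(53, array([431.45679194, 264.5254746 ]), array([377.59060909, 278.41482842]))h.py:20: RuntimeWarning: Mean of empty slice.
  ys,xs=np.nonzero(m); P=np.stack([xs,ys],1).astype(float); mu=P.mean(0); d=np.linalg.svd(P-mu)[2][0] if len(P)<3 else np.linalg.eigh(np.cov((P-mu).T))[1][:,1]
  ret = um.true_divide(
```

View pics/d1.png

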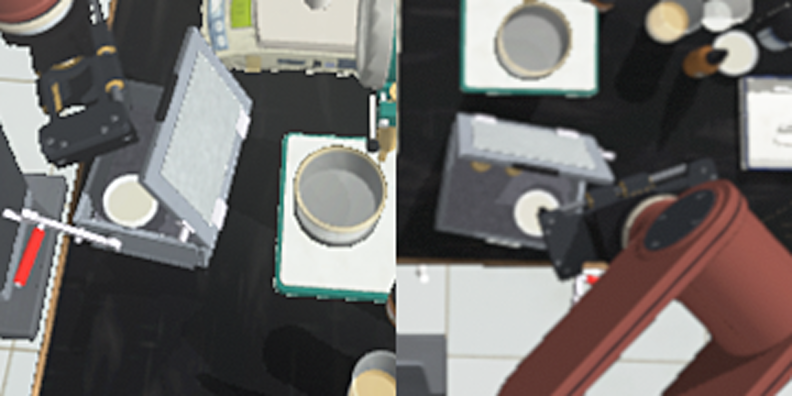

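Request:
{"method": "send_rows", "body": {
  "delta_pos": [
    [0.41, -0.07, 0.08],
    [0.4, -0.11, 0.07],
    [0.39, -0.15, 0.08],
    [0.37, -0.18, 0.08],
    [0.36, -0.21, 0.08],
    [0.34, -0.24, 0.09],
    [0, 0, 0],
    [0, 0, 0]
  ],
  "angular": [
    [-0.13, 0.13, 0.97],
    [-0.13, 0.12, 0.96],
    [-0.12, 0.13, 0.97],
    [-0.13, 0.12, 0.96],
    [-0.12, 0.13, 0.97],
    [-0.13, 0.12, 0.97],
    [0, 0, 0],
    [0, 0, 0]
  ],
  "gripper": [255, 255, 255, 255, 255, 255, 255, 255]
}}

```text
time_s: 10.7
position: [552.2, -219.7, 299.5]
eef_rot: [3.087, -0.228, 0.403]
force: [-0.1, 0.4, -0.1]
width: 0.5
```

```bash
python3 look.py d2 2>/dev/null
python3 - <<'E'
from h import *
Rt=Ro.from_rotvec(CY*np.radians(-15))*Rdown(PSI-np.pi/2)
s=sensors.state();print(s["joint_pos"].round(2),Ro.from_rotvec(s["eef_rot"]).as_matrix().round(2).tolist())
plan([(case(58,-10,204),Rt)],255,sp=25)
E
```

```text
10.8 [ 552.1 -220.2  299.6] [ 0.6 -0.8 -0.4] 0.7652834783550082 case 57.37891020638687 -10.648681335615363 299.6308394878931
zero-size array to reduction operation minimum which has no identity
(243, array([373.72604098, 210.84497786]), array([417.99844551, 281.59673601]))
[-0.57 -0.1   1.74  0.11  1.27  1.13] [[0.96, -0.15, 0.25], [-0.14, -0.99, -0.04], [0.26, 0.0, -0.97]]
4 rows; end [ 552.9 -219.5  204.2]
{"delta_pos": [[-0.15, -0.0, 0.58], [-0.15, -0.01, 0.58], [-0.15, -0.0, 0.58], [-0.15, -0.01, 0.57]] , "angular": [[0.0, 0.0, 0.0], [0.0, 0.01, 0.01], [0.0, 0.0, 0.0], [0.0, 0.01, 0.0]] , "gripper": [255, 255, 255, 255] }
```

View pics/d2.png

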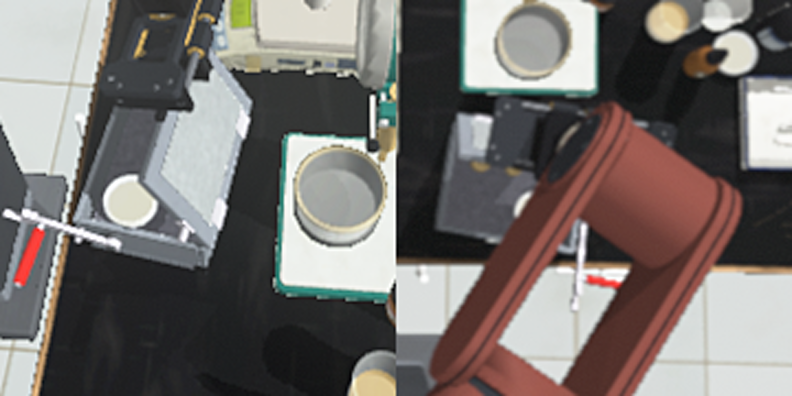

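Request:
{"method": "send_rows", "body": {
  "delta_pos": [
    [-0.15, 0, 0.58],
    [-0.15, -0.01, 0.58],
    [-0.15, 0, 0.58],
    [-0.15, -0.01, 0.57],
    [0, 0, 0],
    [0, 0, 0]
  ],
  "angular": [
    [0, 0, 0],
    [0, 0.01, 0.01],
    [0, 0, 0],
    [0, 0.01, 0],
    [0, 0, 0],
    [0, 0, 0]
  ],
  "gripper": [255, 255, 255, 255, 255, 255]
}}

```text
time_s: 11.4
position: [553.2, -219.3, 204.5]
eef_rot: [3.087, -0.236, 0.407]
force: [0.6, 0.0, 0.7]
width: 0.3
```

```bash
python3 look.py d3 2>/dev/null
python3 - <<'E'
from h import *
Rt=Ro.from_rotvec(CY*np.radians(-15))*Rdown(PSI-np.pi/2)
r=130; w=[]
for th in np.linspace(1.1,-0.02,9):
    x=80-r*np.cos(th)+12*np.sin(th)+9.2; z=72+r*np.sin(th)+12*np.cos(th)+2.5
    w.append((case(x,-10,z),Rt)); print(round(th,2),round(x,1),round(z,1))
plan(w,255,sp=14)
E
```

```text
11.5 [ 554.3 -219.7  206.3] [-0.2  0.4 -0.1] 0.6013476734407792 case 59.457090574725974 -9.88834224394671 206.27981079165951
zero-size array to reduction operation minimum which has no identity
(214, array([416.88966758, 262.58093204]), array([361.52317276, 224.92754817]))
1.1 40.9 195.8
0.96 24.5 187.9
0.82 9.3 177.7
0.68 -4.3 165.6
0.54 -16.1 151.6
0.4 -25.9 136.2
0.26 -33.3 119.5
0.12 -38.4 102.0
-0.02 -41.0 83.9
18 rows; end [ 454.9 -204.6   84. ]
{"delta_pos": [[-0.26, 0.0, 0.07], [-0.26, 0.0, 0.06], [-0.22, 0.0, 0.04], [-0.22, 0.0, 0.05], [-0.22, 0.0, 0.07], [-0.22, 0.0, 0.07], [-0.2, 0.0, 0.1], [-0.2, 0.0, 0.11]] , "angular": [[0.01, -0.02, -0.01], [0.0, -0.02, -0.0], [0.0, 0.0, -0.0], [0.0, 0.0, -0.0], [0.0, 0.0, -0.0], [0.0, 0.0, -0.0], [0.0, 0.0, -0.0], [0.0, 0.0, -0.0]] , "gripper": [255, 255, 255, 255, 255, 255, 255, 255] }
{"delta_pos": [[-0.19, 0.0, 0.13], [-0.19, 0.0, 0.13], [-0.17, 0.0, 0.15], [-0.16, 0.0, 0.16], [-0.15, 0.0, 0.18], [-0.14, 0.0, 0.17], [-0.12, 0.0, 0.2], [-0.12, 0.0, 0.19]] , "angular": [[0.0, 0.0, -0.0], [0.0, 0.0, -0.0], [0.0, 0.0, -0.0], [0.0, 0.0, -0.0], [0.0, 0.0, -0.0], [0.0, 0.0, -0.0], [0.0, 0.0, -0.0], [0.0, 0.0, -0.0]] , "gripper": [255, 255, 255, 255, 255, 255, 255, 255] }
{"delta_pos": [[-0.09, 0.0, 0.21], [-0.09, 0.0, 0.21]] , "angular": [[0.0, 0.0, -0.0], [0.0, 0.0, -0.0]] , "gripper": [255, 255] }
```

View pics/d3.png

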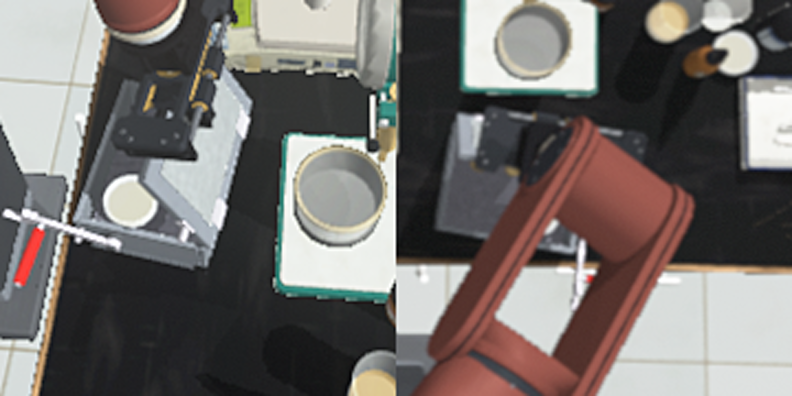

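Request:
{"method": "send_rows", "body": {
  "delta_pos": [
    [-0.26, 0, 0.07],
    [-0.26, 0, 0.06],
    [-0.22, 0, 0.04],
    [-0.22, 0, 0.05],
    [-0.22, 0, 0.07],
    [-0.22, 0, 0.07]
  ],
  "angular": [
    [0, -0.02, 0],
    [0, -0.02, 0],
    [0, 0, 0],
    [0, 0, 0],
    [0, 0, 0],
    [0, 0, 0]
  ],
  "gripper": [255, 255, 255, 255, 255, 255]
}}

```text
time_s: 12.1
position: [503.0, -211.0, 175.5]
eef_rot: [3.087, -0.236, 0.403]
force: [1.1, -0.5, 1.0]
width: 0.4
```

```bash
python3 look.py e1 2>/dev/null
```

```text
12.2 [ 502.1 -210.5  174.4] [-0.9 -0.5 -0.4] 0.4765383704829702 case 6.442756217875722 -8.587629977473512 174.42460899122568
zero-size array to reduction operation minimum which has no identity
(155, array([410.21492551, 278.93116303]), array([354.82274735, 252.66319139]))
```

View pics/e1.png

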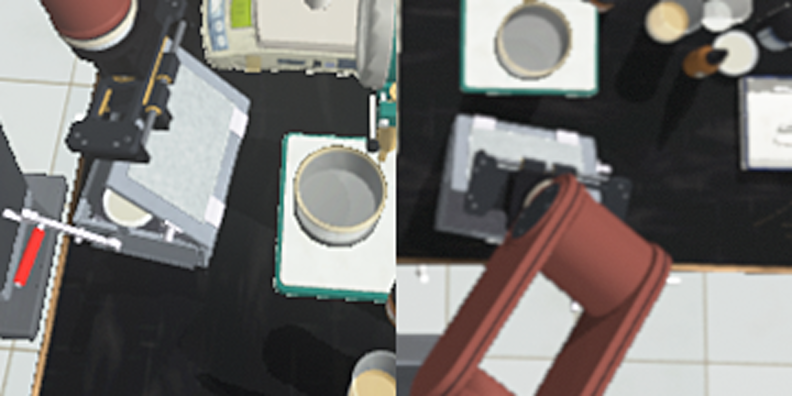

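Lid is following. Continue.

Request:
{"method": "send_rows", "body": {
  "delta_pos": [
    [-0.2, 0, 0.1],
    [-0.2, 0, 0.11],
    [-0.19, 0, 0.13],
    [-0.19, 0, 0.13],
    [-0.17, 0, 0.15],
    [-0.16, 0, 0.16],
    [-0.15, 0, 0.18],
    [-0.14, 0, 0.17]
  ],
  "angular": [
    [0, 0, 0],
    [0, 0, 0],
    [0, 0, 0],
    [0, 0, 0],
    [0, 0, 0],
    [0, 0, 0],
    [0, 0, 0],
    [0, 0, 0]
  ],
  "gripper": [255, 255, 255, 255, 255, 255, 255, 255]
}}

```text
time_s: 13.0
position: [461.2, -204.5, 117.0]
eef_rot: [3.088, -0.236, 0.402]
force: [0.3, -0.5, 0.8]
width: 0.4
```

Request:
{"method": "send_rows", "body": {
  "delta_pos": [
    [-0.12, 0, 0.2],
    [-0.12, 0, 0.19],
    [-0.09, 0, 0.21],
    [-0.09, 0, 0.21],
    [0, 0, 0],
    [0, 0, 0]
  ],
  "angular": [
    [0, 0, 0],
    [0, 0, 0],
    [0, 0, 0],
    [0, 0, 0],
    [0, 0, 0],
    [0, 0, 0]
  ],
  "gripper": [255, 255, 255, 255, 255, 255]
}}

```text
time_s: 13.6
position: [454.9, -203.8, 85.5]
eef_rot: [3.087, -0.233, 0.404]
force: [-18.1, 9.8, 34.9]
width: 0.7
```

```bash
python3 look.py e2 2>/dev/null
```

```text
13.7 [ 454.9 -203.8   85.5] [-16.2  10.3  34.7] 0.46963361011603255 case -41.225954333047895 -9.056496574487563 85.48562061201854
zero-size array to reduction operation minimum which has no identity
(55, array([394.61127223, 281.11632759]), array([353.11129067, 262.77388873]))
```

View pics/e2.png

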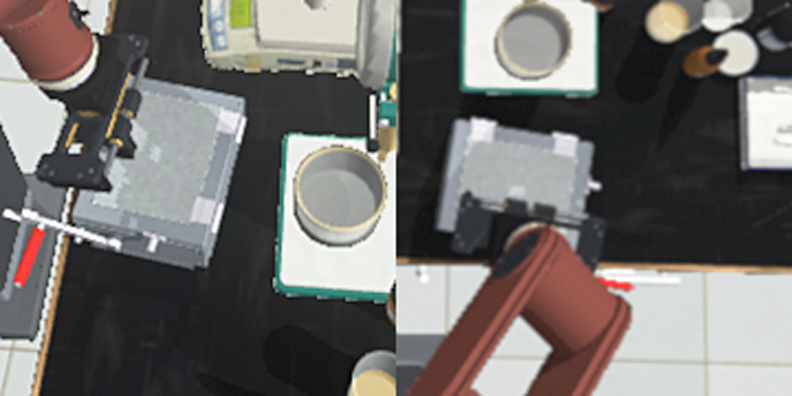

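Request:
{"method": "send_rows", "body": {
  "delta_pos": [
    [0.1, 0, -0.4],
    [0.25, 0, -0.92],
    [0.25, 0, -0.92],
    [0.25, 0, -0.92],
    [0.25, 0, -0.92],
    [0.25, 0, -0.92],
    [0, 0, 0]
  ],
  "angular": [
    [0, 0, 0],
    [0, 0, 0],
    [0, 0, 0],
    [0, 0, 0],
    [0, 0, 0],
    [0, 0, 0],
    [0, 0, 0]
  ],
  "gripper": [255, 255, 255, 255, 255, 255, 255]
}}

```text
time_s: 14.4
position: [457.4, -205.5, 296.1]
eef_rot: [3.08, -0.234, 0.416]
force: [-0.0, -0.1, 0.9]
width: 0.2
```

Request:
{"method": "send_rows", "body": {
  "delta_pos": [
    [0, -1, 0],
    [0, -1, 0],
    [0, -1, 0],
    [0, -1, 0],
    [0, -1, 0],
    [0, -1, 0],
    [0, -1, 0],
    [0, 0, 0]
  ],
  "angular": [
    [0, 0, 0],
    [0, 0, 0],
    [0, 0, 0],
    [0, 0, 0],
    [0, 0, 0],
    [0, 0, 0],
    [0, 0, 0],
    [0, 0, 0]
  ],
  "gripper": [255, 255, 255, 255, 255, 255, 255, 255]
}}

```text
time_s: 15.2
position: [497.0, 77.6, 288.3]
eef_rot: [3.091, -0.226, 0.401]
force: [-0.2, -0.7, -1.1]
width: 0.5
```

```bash
python3 look.py f1 2>/dev/null
python3 - <<'E'
from h import *
for n in("side","top"):
    cv2.imwrite(f"pics/{n}f.png",cam(n)["im"][:,:,::-1])
S=cam("side");T=cam("top")
print("expected shut lid front L/R outer px", [proj(c,case(-80,y,84)).round(1).tolist() for c in(S,T) for y in(100,-100)])
print("if 0.1 open", [proj(c,case(80-160*np.cos(.1)+1.2,y,72+16+12)).round(1).tolist() for c in(S,T) for y in(100,-100)])
b=[case(-112,y,72) for y in(-186,-120)]; print("expected bar",[proj(c,q).round(1).tolist() for c in(S,T) for q in b])
a=S["im"][200:350,170:320,::-1];b=T["im"][190:290,290:420,::-1]
cv2.imwrite("pics/fs.png",cv2.resize(a,None,fx=4,fy=4,interpolation=cv2.INTER_CUBIC));cv2.imwrite("pics/ft.png",cv2.resize(b,None,fx=5,fy=5,interpolation=cv2.INTER_CUBIC))
E
```

```text
15.3 [496.9  74.  288.3] [ 0.1 -0.1 -0.4] 0.41283436229477183 case -41.499556230886185 271.80622257635866 288.28775125392
zero-size array to reduction operation minimum which has no identity
(34, array([395.44420206, 279.46579163]), array([376.49229316, 277.02788458]))
expected shut lid front L/R outer px [[224.9, 233.1], [201.0, 298.2], [308.4, 253.8], [371.6, 265.1]]
if 0.1 open [[225.0, 230.2], [200.8, 295.7], [308.9, 253.2], [372.9, 264.6]]
expected bar [[177.4, 329.6], [187.0, 304.6], [396.4, 280.0], [375.5, 276.3]]
```

View pics/fs.png

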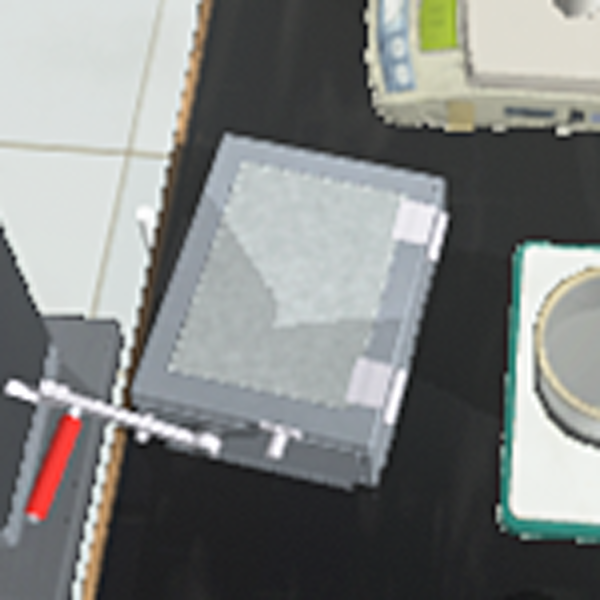

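View pics/ft.png

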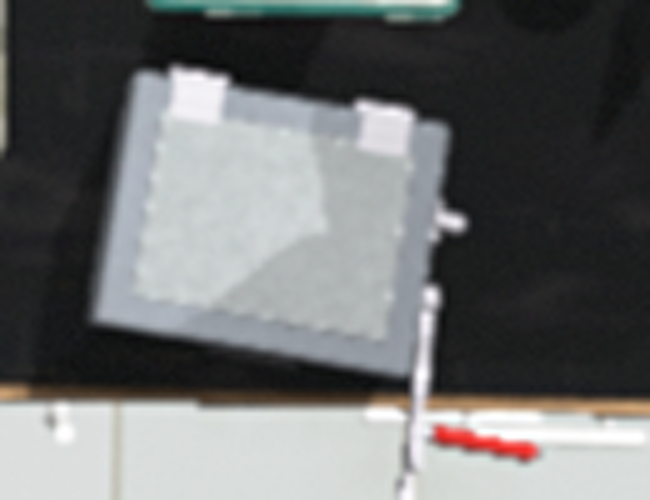

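View pics/topf.png

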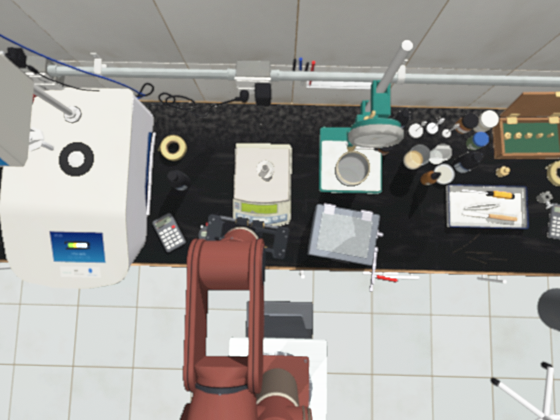

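Run:
```python
from bench import arm,sensors
print(sensors.state()["force"],sensors.state()["time_s"]); print(arm.job_done())
```

```text
[-0.25817858 -0.40201769  0.07088145] 15.5
the job is handed in; nothing more can be done
None
```

The stay is lying on its forward stop and the lid is shut. I handed the job in at 15.5 s, with the arm clear of everything.

I gripped the red bar and carried the stay up and over to the stop. Then I let go and pushed the lid's outer face down with the closed fingers until it met the case. The highest force I read was about 40 N in total at the wrist, at that last press. The readings are spot values taken between moves, so a brief higher force would not show.

**Last checks:**
- **Lid:** its front corners in the side picture are within about 3 pixels of the position for fully shut. Both corners sit slightly low rather than high, which fits a shut lid and not one left a few degrees open.
- **Stay bar:** it is within about 2 pixels of its position on the forward stop in both pictures.
- **Force:** under 1 N on the tool at hand-in, so the robot was touching nothing.
- **Bystanders:** the calculator stands where it was, and nothing looked disturbed on the bench. The arm hid the jar and the stopwatch in the final top picture, so I did not see them again. The final side picture was saved but not viewed for the bystanders. The arm passed over that area at about 290 mm and met no contact.

No check failed. Readings taken while the arm was still moving were up to 10 mm off the commanded position. One finger touched the bar first when gripping (19 N sideways), and I eased that off on the first lift.

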